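Wedge the rocking display stand

ROBOT

A 6-joint arm with a two-finger parallel gripper is mounted at the origin on the work surface. World frame = base frame: x ahead of the robot, y to its left, z up, the work surface at z = 0. Lengths are in m, angles in rad, forces in N, time in s.
With the tool pointing down it reaches from about 0.25 to 0.85 m from the base axis. Payload 12.5 kg.
Tool frame: the origin (TCP) lies on the mounting face of the last link; the fingertips stand 186 mm ahead of it and the grasp point (between the pads) lies 167 mm ahead of it; z points along the fingers, y is the direction in which the jaws open and shut (so a half turn about z gives the same grasp; the last joint's range is limited). The gripper opens to 93 mm and grips with 3 to 60 N. Pads are 15 mm wide; open, the fingers measure 128 mm over their backs; the gripper's body (75 mm by 188 mm) begins 65 mm behind the grasp point.
Start: joints at [1.264, 0.351, 1.652, -0, 1.139, -0.085], TCP at [0.121, 0.537, 0.405] pointing down, gripper open.
Joint ranges: [-2.75, 2.75], [-0.79, 2.1], [0.01, 2.65], [-1.57, 4.71], [0.07, 3.14], [-2.87, 2.87]. Speed limits (rad/s): [2.22, 2.22, 2.79, 3.14, 3.14, 3.14].

INTERFACE

Orientations are given as [roll, pitch, yaw] about the fixed x, y, z axes, in that order (R = Rz(yaw) Ry(pitch) Rx(roll)).
In Python, from station import telemetry, camera, ticket, nets gives the robot as it stands.
- The arm moves only by the tool drive_tool, never from a script. Its argument "commands" is a list of rows, each an object of numbers: "x", "y", "z": the shift along the tool's x, y, z each as a share of 30 mm, from -1 to 1; "rx", "ry", "rz": the turn, a rotation vector about the tool's x, y, z each as a share of 5 degrees, from -1 to 1; "claw": the gripper's target within -1 to 1 (fully open at 1, half-way at 0, shut at -1). A call has 1 to 12 rows; each row shifts and turns the commanded pose from where the row before left it, along the tool's axes as they then stand; what a row does not reach is not made up. A row lasts 1/8 s, in which the tool goes at most 62.5 mm and 10.7 degrees, less where a joint would pass 70% of its speed; a pose out of reach is approached as far as the arm can. A call with a number of a shift or a turn outside -1 to 1 is refused whole. A call with a gripper value outside its range is refused whole. The fingers move at their own pace and stop on an object; "squeeze" is the grip in N (left out, the last holds). Time passes only in rows, so rows that do not move let the fingers close. It gives the time, the measured TCP pose, the force and the opening at its end, in the units of the state.
- telemetry.state(): the state, without advancing time (a new reading comes with each control period).
- camera(name): name is "scene" or "top" or "wrist"; returns a dict with "color" (420x560x3 uint8, red, green, blue), "fx", "fy", "cx", "cy" (pixels), "distortion" ([k1, k2, p1, p2, k3] as OpenCV has them; the pictures are not rectified), "world_to_cam" (4x4, takes a point from world to camera coordinates). Camera axes: x right, y down, z forward; pixel columns grow to the right and rows downward; lengths in m; the calibration is good to about 2 mm. A picture is of the moment at which its call begins. There is no depth.
- ticket.close_job(): hands the job in, once; it reports no verdict.
Trained networks look in the newest picture that a camera, given by its name, has taken for a name from the list of things; names that differ only in an ending like _2 or _b are one class to them, and where a whole thing is asked for, a point or a joint stands for the part that bears it (a point fixed in the world has none). Each returns a list of dicts, best first, with "p" (0 to 1); they miss things now and then, are a little off and sometimes report something else, mostly with a low value. They report only what shows in the picture. A call takes as long as a camera call.
- nets.search_frame(camera, name): "location" ([x, y, z] in m, in world coordinates, good to about 4 mm: the middle of the surface that is visible of it).
The state is a dict: "t": time; "qpos": joint angles; "dq": joint speeds; "joint_torque": joint torques, N m; "eef_pos": TCP position; "ee_rot": TCP orientation; "force": force on the tool from outside, world axes, zero at the start; "torque": the same for the moment, N m; "gripper_width": finger opening in m.
Only numpy, scipy, OpenCV 4.12 (cv2) and the standard library are available. Lean on these libraries where they do the work, as an engineer would, in place of code of your own. Each camera call takes 0.05 s, during which the arm holds its last target.

TASK

The wooden display stand with the tester pots rocks because its front right foot does not reach the counter. Using only the fingertips, press down on that top corner to feel it rock, then push the loose wooden wedge, thin end first, under that foot until the rocking is taken up but without jacking the stand up. Finish while still pressing that same corner firmly down with the fingertips and holding there, the corner no longer giving way; do not pick up, lift or carry anything, do not shove the stand away and leave everything else where it is.

Things in the scene. Friction and masses are not known exactly. Their poses are not given: they have to be found in the camera images.
- stand: Brown wooden display stand, 200 (x) by 260 (y) mm, flat top 88 mm above the counter, 2 to 3 kg, four square legs 34 mm wide at its very corners, on 12 mm high grey glides, small but for the broad one at the front right. Origin: centre of the footprint at counter level; x points away from the robot to its back, y to its left, z up. Level at first; pushed sideways it slides at some 10 N or more.
- press_corner (a point): The spot to press: on the stand's top face (88 mm above the counter when level), 20 mm in from both edges of the front right corner. About 2 to 4 N makes the stand rock about its other diagonal, and this spot sinks by about 0.8 of the foot's gap until the foot meets the counter; let go, it rocks back level. Axes as the stand.
- short_foot (a point): Middle of the robot-facing lower edge of the front right foot's place, at counter level, flush with the front of the stand's top. The foot's underside itself hangs 4.5 to 8 mm higher, different each time and not told: find it by touch. It is 34 mm wide in y and reaches 34 mm back in x. Axes as the stand.
- wedge: Loose pale wooden wedge lying flat in front of the short foot, 95 mm long, 40 mm wide, 80 g, 2 mm thick at the thin end rising evenly to 16 mm at the thick end. Origin: centre of its underside; x points along it to the thin end, which faces the foot, z up. It slides at about 1 N and meets the foot when 17 to 41 mm have gone under.
- wedge_tip (a point): Middle of the wedge's thin end, at the underside. Axes as the wedge. Once the wedge meets the foot the push rises: some 5 to 7 N seats it, 12 N or more may begin to jack the stand up or slide it.
- wedge_back (a point): Middle of the upright end face of the wedge's thick end (the face to push, 40 mm wide and 16 mm high), 8 mm above the underside. Axes as the wedge.
- tin: Bystander: paint tin, 72 mm across, 85 mm tall, to the right of the wedge. Origin: centre of its underside.
- tape: Bystander: roll of masking tape lying flat, 90 mm across, 24 mm high, to the left of the wedge. Origin: centre of its underside.
- pot: Bystander: tester pot, 48 mm across, 55 mm tall, in front of the left part of the stand. Origin: centre of its underside.
- brush: Bystander: paint brush lying on the counter at the left. Origin: underside of its middle.
- scraper: Bystander: scraper lying on the counter at the right. Origin: underside of its middle.
- roller: Bystander: grey paint roller sleeve lying on the counter at the right, 44 mm across, 180 mm long. Origin: underside of its middle.
- sticks: Bystander: bundle of stirring sticks, 210 by 35 by 12 mm, lying at the left. Origin: centre of its underside.
- pots (a point): Middle of the stand's back step, on its upper face (108 mm above the counter). The step fills the top's back 75 mm; four tester pots on it reach 163 mm. One more pot, 51 mm wide and 55 mm tall, stands on the top 65 mm in front of this point and 90 mm to the left. All are fixed to the stand; the front right of the top is bare.

How it is judged:
On the way, in this order (a step that is already met when the one before it is completed fails the run):
1. a fingertip presses the front right top corner down and the stand rocks (the corner sinks by over 2.5 mm) (contact force between the fingers and stand above 1 N and height (world z) of press_corner below 0.0855 m), for 0.1 s.
2. the thin end of the wedge is at least 8 mm under the short foot (x of wedge_tip in the frame of short_foot above 0.008 m and y of wedge_tip in the frame of short_foot between -0.02 and 0.02 m), for 0.2 s.
At the end, for the whole second after the job is handed in: Fingertips press the front right top corner (within 50 mm of press_corner) with over 4 N; it stays within 2.5 mm of 88 mm, stand level within 0.015 rad; wedge flat, 8 to 65 mm under the foot, within 20 mm of its middle and 0.4 rad of its line, carrying over 1.5 N, no finger on it; stand at rest (all of step 2 and contact force between the fingers and stand above 4 N and horizontal distance between the grasp point and press_corner below 0.05 m and height (world z) of press_corner between 0.0855 and 0.0905 m and angle between stand's own z axis and vertical below 0.015 rad and contact force between wedge and stand above 1.5 N and contact force between the fingers and wedge below 0.1 N and x of wedge_tip in the frame of short_foot below 0.065 m and angle between the x axis of wedge and the x axis of stand, either way round below 0.4 rad and height (world z) of wedge below 0.004 m and linear speed of stand below 0.01 m/s); the arm keeps its last pose, push and grip.
It fails at once if the wedge is lifted or tipped (height (world z) of wedge above 0.012 m or angle between wedge's own z axis and vertical above 0.25 rad).
It fails at once if the stand is lifted, tipped or shoved by over 30 mm (distance of stand from where it was at the start of the episode above 0.03 m or angle between stand's own z axis and vertical above 0.12 rad or height (world z) of stand above 0.012 m).
It fails at once if a bystander is moved by over 30 mm (distance of any of tin, tape, pot, brush, scraper, roller, sticks from where it was at the start of the episode above 0.03 m).
It also fails if it takes over 53 s, if anything falls off the work surface, if the arm or the gripper's body presses on something with over 40 N, if the wrist force passes 120 N, or if a joint passes its speed limit or range.

## Working session

There is one attempt and no reset: what is moved stays moved. The work goes in short steps, Python scripts to look and compute and a tool call to move; the robot and the scene stay as the last step left them, time stands still between calls to the robot, and variables do not carry over. Pictures are saved under pics/ and viewed, and the job is handed in when it is done.

Besides the shell and the picture viewer there is one more tool, called after "Request:" by a JSON object that holds its "name" and its "arguments". drive_tool: Moves the arm, as the interface text tells. Its arguments: {"type":"object","properties":{"commands":{"type":"array"},"squeeze":{"type":"number"}},"required":["commands"]}

```bash
mkdir -p pics; ls; cat > h.py <<'E'
from station import telemetry, camera, ticket, nets
import numpy as np, cv2
def snap(n,f):
    c=camera(n); cv2.imwrite('pics/'+f+'.png',c['color'][:,:,::-1]); return c
def ray(c,u,v,z):
    K=np.array([[c['fx'],0,c['cx']],[0,c['fy'],c['cy']],[0,0,1]])
    p=cv2.undistortPoints(np.array([[[u,v]]],float),K,np.array(c['distortion']))[0,0]
    T=np.linalg.inv(c['world_to_cam']); d=T[:3,:3]@np.array([p[0],p[1],1]); o=T[:3,3]
    return o+d*(z-o[2])/d[2]
def proj(c,P):
    K=np.array([[c['fx'],0,c['cx']],[0,c['fy'],c['cy']],[0,0,1]])
    w=np.array(c['world_to_cam'])
    return cv2.projectPoints(np.array(P,float).reshape(-1,3),cv2.Rodrigues(w[:3,:3])[0],w[:3,3],K,np.array(c['distortion']))[0][:,0]
E
python3 - <<'E'
from h import *
import pickle
d={}
for n in ['scene','top']:
    c=snap(n,n+'1'); d[n]=c
    print(n,c['fx'],np.linalg.inv(c['world_to_cam'])[:3,3])
    for k in (['stand','wedge','wedge_tip','wedge_back','short_foot','press_corner','tin','tape','pot']):
        print(n,k,[(np.round(r['location'],3),round(r['p'],2)) for r in nets.search_frame(n,k)[:2]])
pickle.dump(d,open('c.pkl','wb'))
print(telemetry.state())
E
```

```text
pics
scene 443.4006690997841 [1.03174276 0.35603062 1.02716061]
scene stand [(array([0.746, 0.148, 0.088]), 0.93)]
scene wedge [(array([0.54 , 0.036, 0.008]), 0.66), (array([0.74 , 0.151, 0.089]), 0.65)]
scene wedge_tip [(array([0.54 , 0.032, 0.012]), 0.59)]
scene wedge_back [(array([0.538, 0.03 , 0.005]), 0.56)]
scene short_foot [(array([0.741, 0.149, 0.089]), 0.87)]
scene press_corner [(array([0.742, 0.156, 0.088]), 0.88)]
scene tin [(array([ 0.577, -0.1  ,  0.078]), 0.66)]
scene tape [(array([0.522, 0.176, 0.027]), 0.68)]
scene pot [(array([0.573, 0.261, 0.056]), 0.6)]
top 380.5515207155747 [0.50500316 0.00365694 1.17446626]
top stand [(array([0.724, 0.134, 0.088]), 0.74)]
top wedge [(array([0.534, 0.034, 0.008]), 0.88), (array([ 0.647, -0.382,  0.044]), 0.53)]
top wedge_tip [(array([0.535, 0.03 , 0.012]), 0.77), (array([0.723, 0.132, 0.082]), 0.7)]
top wedge_back [(array([0.532, 0.03 , 0.011]), 0.81)]
top short_foot [(array([0.724, 0.135, 0.086]), 0.62)]
top press_corner [(array([0.722, 0.133, 0.092]), 0.9)]
top tin [(array([ 0.563, -0.105,  0.08 ]), 0.64)]
top tape [(array([0.519, 0.182, 0.022]), 0.75)]
top pot [(array([0.561, 0.252, 0.056]), 0.74), (array([0.532, 0.031, 0.012]), 0.72)]
{'t': 1.0, 'qpos': array([ 1.26439567e+00,  3.50690961e-01,  1.65180420e+00, -7.84424478e-06,
        1.13910001e+00, -8.46283179e-02]), 'dq': array([-9.78238761e-05, -1.17874421e-03, -1.66729654e-03, -9.64730178e-04,
       -3.66128142e-04,  1.61014059e-04]), 'joint_torque': array([ 7.33384059e-04, -4.97236812e+01, -2.85485029e+01,  6.99155009e-02,
        2.19338690e-02,  1.45041935e-05]), 'eef_pos': array([0.12096357, 0.5365172 , 0.40473591]), 'ee_rot': array([-3.14158954e+00,  6.88623420e-06,  2.91982360e+00]), 'force': array([0.05905015, 0.06704162, 0.48148788]), 'torque': array([ 0.00610199, -0.00979247, -0.0172241 ]), 'gripper_width': 0.09314711786631948}
```

View pics/top1.png

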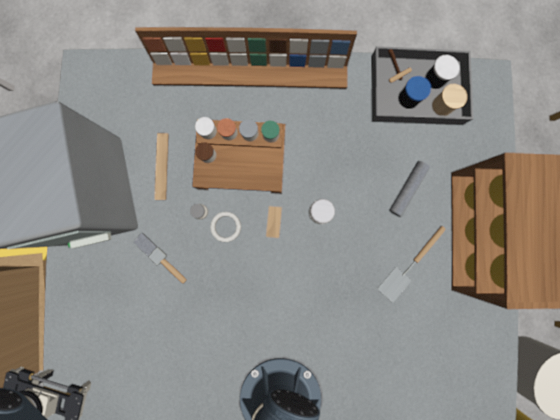

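View pics/scene1.png

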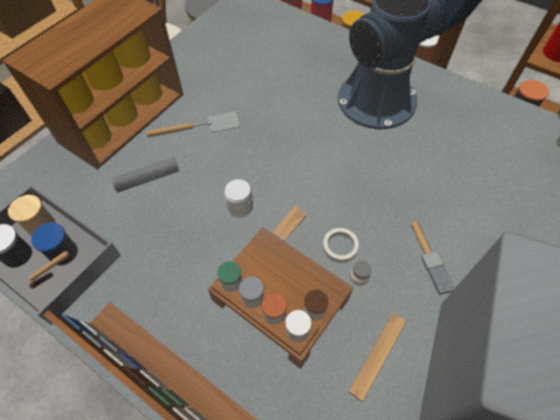

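The top picture shows the stand (front edge about (193,188)–(283,192)) and the wedge at about (274,222). I'll zoom in for precise corners.

```bash
python3 - <<'E'
import cv2
im=cv2.imread('pics/top1.png'); cv2.imwrite('pics/z1.png',cv2.resize(im[110:250,180:345],None,fx=4.8,fy=4.2*4.8/4.8,interpolation=cv2.INTER_CUBIC))
cv2.imwrite('pics/z2.png',cv2.resize(im[170:250,235:345],None,fx=7,fy=7,interpolation=cv2.INTER_CUBIC))
E
```

```text
(no output)
```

View pics/z1.png

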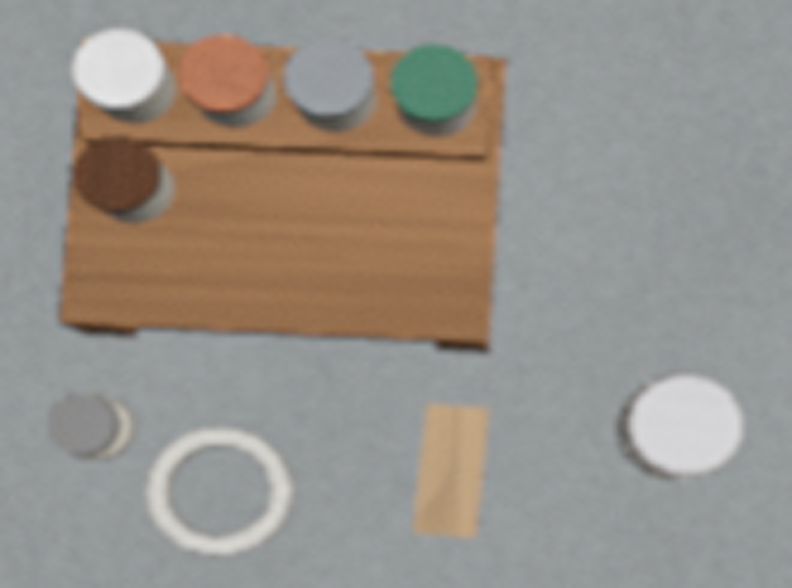

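View pics/z2.png

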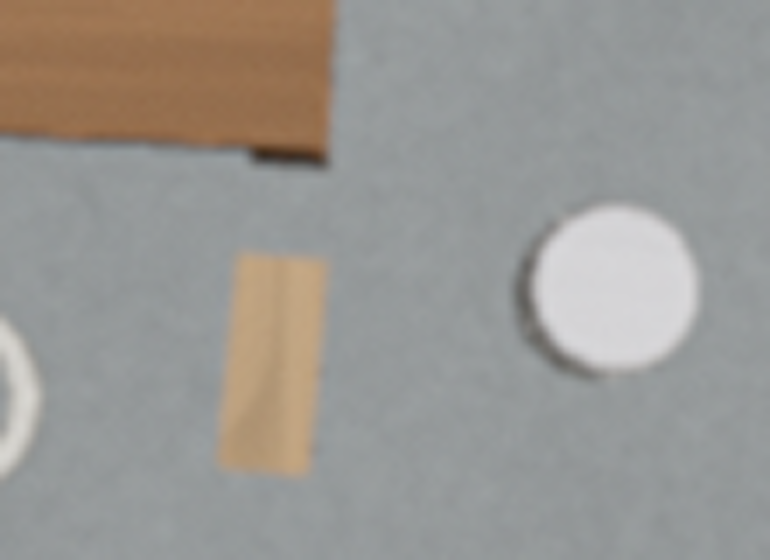

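```bash
python3 - <<'E'
from h import *
import pickle
from scipy.optimize import least_squares
d=pickle.load(open('c.pkl','rb')); c=d['top']
def a(u,v,z): return ray(c,180+(u+.5)/4.8-.5,110+(v+.5)/4.2-.5,z)
def b(u,v,z): return ray(c,235+(u+.5)/7-.5,170+(v+.5)/7-.5,z)
FR=a(490,344,.088);FR2=b(325,153,.088);FL=a(60,320,.088);BR=a(505,60,.108)
print(FR,FR2,FL,BR,np.linalg.norm(FR2-FL),np.linalg.norm((BR-FR2)[:2]))
t=FL-FR2; yaw=np.arctan2(-t[0],t[1]); t=BR-FR2; print('yaw',yaw,np.arctan2(t[1],t[0]))
T=[b(237,252,.002),b(327,258,.002)];B=[b(220,468,.016),b(310,475,.016)]
print(T,B); tm=sum(T)/2;bm=sum(B)/2; t=tm-bm; print(tm,bm,np.linalg.norm(t[:2]),np.arctan2(t[1],t[0]))
print('foot line pts', b(250,160,.012),b(325,166,.012))
# scene
c=d['scene']; im=cv2.imread('pics/scene1.png')
cv2.imwrite('pics/z3.png',cv2.resize(im[190:310,190:330],None,fx=5,fy=5,interpolation=cv2.INTER_CUBIC))
E
```

```text
[0.62266884 0.00588495 0.088     ] [0.62290078 0.00786368 0.088     ] [0.6337797  0.26438779 0.088     ] [0.81559917 0.00110589 0.108     ] 0.2567546879498285 0.19281684926457887
yaw -0.04238355394282246 -0.03505487321658242
[array([0.58749273, 0.04606054, 0.002     ]), array([0.58569196, 0.00630785, 0.002     ])] [array([0.49249816, 0.05069238, 0.016     ]), array([0.49029857, 0.01161943, 0.016     ])]
[0.58659235 0.0261842  0.002     ] [0.49139837 0.03115591 0.016     ] 0.0953237199099771 -0.05217976521680307
foot line pts [0.62734998 0.04097607 0.012     ] [0.6254168  0.00803387 0.012     ]
```

View pics/z3.png

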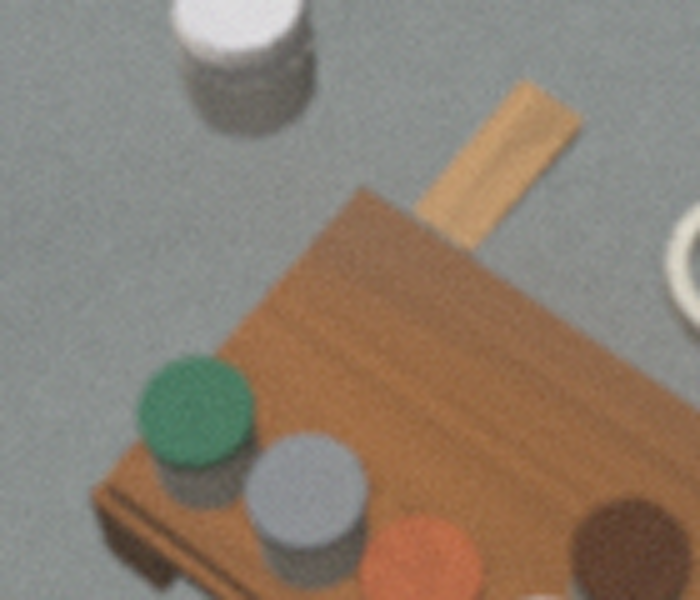

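Request:
{"name": "drive_tool", "arguments": {"commands": [{"y":-1,"rz":-0.68,"claw":-1},{"y":-1,"rz":-0.68,"claw":-1},{"y":-1,"rz":-0.67,"claw":-1},{"y":-1,"x":-0.3,"claw":-1},{"y":-1,"x":-0.3,"claw":-1},{"y":-1,"x":-0.4,"claw":-1},{"y":-1,"x":-0.6,"claw":-1},{"y":-1,"x":-0.6,"claw":-1},{"y":-1,"x":-0.6,"claw":-1},{"y":-1,"x":-0.6,"claw":-1},{"y":-1,"x":-0.6,"claw":-1},{"y":-1,"x":-0.6,"claw":-1}], "squeeze": 10}}

```text
invalid input
```

```bash
python3 - <<'E'
from h import *
import pickle
c=pickle.load(open('c.pkl','rb'))['scene']
def a(u,v,z): return ray(c,190+(u+.5)/5-.5,190+(v+.5)/5-.5,z)
print('FR',a(362,187,.088)); B=[a(525,80,.016),a(583,122,.016)]; print(B,sum(B)/2)
print(a(95,492,.108))
print(a(412,212,.002),a(470,250,.003))
E
```

```text
FR [0.62408978 0.01159333 0.088     ]
[array([0.48892679, 0.01772082, 0.016     ]), array([0.49305546, 0.0578445 , 0.016     ])] [0.49099113 0.03778266 0.016     ]
[0.82404085 0.01436643 0.108     ]
[0.58374969 0.01061444 0.002     ] [0.58509473 0.04886271 0.003     ]
```

Request:
{"name": "drive_tool", "arguments": {"commands": [{"x":0,"y":-1,"z":0,"rx":0,"ry":0,"rz":-0.68,"claw":-1},{"x":0,"y":-1,"z":0,"rx":0,"ry":0,"rz":-0.68,"claw":-1},{"x":0,"y":-1,"z":0,"rx":0,"ry":0,"rz":-0.67,"claw":-1},{"x":-0.3,"y":-1,"z":0,"rx":0,"ry":0,"rz":0,"claw":-1},{"x":-0.3,"y":-1,"z":0,"rx":0,"ry":0,"rz":0,"claw":-1},{"x":-0.4,"y":-1,"z":0,"rx":0,"ry":0,"rz":0,"claw":-1},{"x":-0.6,"y":-1,"z":0,"rx":0,"ry":0,"rz":0,"claw":-1},{"x":-0.6,"y":-1,"z":0,"rx":0,"ry":0,"rz":0,"claw":-1},{"x":-0.6,"y":-1,"z":0,"rx":0,"ry":0,"rz":0,"claw":-1},{"x":-0.6,"y":-1,"z":0,"rx":0,"ry":0,"rz":0,"claw":-1},{"x":-0.6,"y":-1,"z":0,"rx":0,"ry":0,"rz":0,"claw":-1},{"x":-0.6,"y":-1,"z":0,"rx":0,"ry":0,"rz":0,"claw":-1}], "squeeze": 10}}

```text
t: 2.5
eef_pos: [0.2325, 0.1709, 0.4049]
ee_rot: [3.141, 0.001, 3.097]
force: [-0.1, -0.3, -0.0]
gripper_width: 0.0005
```

Request:
{"name": "drive_tool", "arguments": {"commands": [{"x":-1,"y":-0.3,"z":0,"rx":0,"ry":0,"rz":0,"claw":-1},{"x":-1,"y":-0.3,"z":0,"rx":0,"ry":0,"rz":0,"claw":-1},{"x":-1,"y":-0.3,"z":0,"rx":0,"ry":0,"rz":0,"claw":-1},{"x":-1,"y":-0.3,"z":0,"rx":0,"ry":0,"rz":0,"claw":-1},{"x":-1,"y":-0.3,"z":0,"rx":0,"ry":0,"rz":0,"claw":-1},{"x":-1,"y":-0.3,"z":0,"rx":0,"ry":0,"rz":0,"claw":-1},{"x":-1,"y":-0.3,"z":0,"rx":0,"ry":0,"rz":0,"claw":-1},{"x":-1,"y":-0.3,"z":0,"rx":0,"ry":0,"rz":0,"claw":-1},{"x":-1,"y":-0.3,"z":0,"rx":0,"ry":0,"rz":0,"claw":-1},{"x":-1,"y":-0.3,"z":0,"rx":0,"ry":0,"rz":0,"claw":-1},{"x":-1,"y":-0.3,"z":0,"rx":0,"ry":0,"rz":0,"claw":-1},{"x":-1,"y":-0.3,"z":0,"rx":0,"ry":0,"rz":0,"claw":-1}]}}

```text
t: 4.0
eef_pos: [0.588, 0.0476, 0.4047]
ee_rot: [3.142, 0.0, 3.097]
force: [-0.4, 0.7, 0.9]
gripper_width: 0.0004
```

Request:
{"name": "drive_tool", "arguments": {"commands": [{"x":-1,"y":-0.3,"z":0.7,"rx":0,"ry":0,"rz":0,"claw":-1},{"x":-0.95,"y":-0.25,"z":0.8,"rx":0,"ry":0,"rz":0,"claw":-1},{"x":0,"y":0,"z":0.8,"rx":0,"ry":0,"rz":0,"claw":-1},{"x":0,"y":0,"z":0.8,"rx":0,"ry":0,"rz":0,"claw":-1},{"x":0,"y":0,"z":0.4,"rx":0,"ry":0,"rz":0,"claw":-1},{"x":0,"y":0,"z":0,"rx":0,"ry":0,"rz":0,"claw":-1}]}}

```text
t: 4.75
eef_pos: [0.6447, 0.0289, 0.2994]
ee_rot: [-3.142, -0.001, 3.097]
force: [0.6, 0.4, -0.1]
gripper_width: 0.0008
```

Request:
{"name": "drive_tool", "arguments": {"commands": [{"x":0,"y":0,"z":0.35,"rx":0,"ry":0,"rz":0,"claw":-1},{"x":0,"y":0,"z":0.35,"rx":0,"ry":0,"rz":0,"claw":-1},{"x":0,"y":0,"z":0,"rx":0,"ry":0,"rz":0,"claw":-1}]}}

```text
t: 5.12
eef_pos: [0.6445, 0.0289, 0.2779]
ee_rot: [-3.142, -0.001, 3.097]
force: [-0.7, 0.7, -0.4]
gripper_width: 0.0001
```

Request:
{"name": "drive_tool", "arguments": {"commands": [{"x":0,"y":0,"z":0.07,"rx":0,"ry":0,"rz":0,"claw":-1},{"x":0,"y":0,"z":0.07,"rx":0,"ry":0,"rz":0,"claw":-1},{"x":0,"y":0,"z":0,"rx":0,"ry":0,"rz":0,"claw":-1}]}}

```text
t: 5.5
eef_pos: [0.6447, 0.0289, 0.2745]
ee_rot: [-3.142, -0.0, 3.097]
force: [-0.2, -0.0, 0.2]
gripper_width: 0.0005
```

Request:
{"name": "drive_tool", "arguments": {"commands": [{"x":0,"y":0,"z":0.05,"rx":0,"ry":0,"rz":0,"claw":-1},{"x":0,"y":0,"z":0,"rx":0,"ry":0,"rz":0,"claw":-1}]}}

```text
t: 5.75
eef_pos: [0.6448, 0.0289, 0.273]
ee_rot: [3.142, -0.0, 3.097]
force: [0.3, -0.6, 0.5]
gripper_width: 0.0008
```

Request:
{"name": "drive_tool", "arguments": {"commands": [{"x":0,"y":0,"z":0.05,"rx":0,"ry":0,"rz":0,"claw":-1},{"x":0,"y":0,"z":0,"rx":0,"ry":0,"rz":0,"claw":-1}]}}

```text
t: 6.0
eef_pos: [0.6448, 0.0289, 0.2714]
ee_rot: [3.142, -0.0, 3.097]
force: [0.5, 1.3, 0.4]
gripper_width: 0.0007
```

Request:
{"name": "drive_tool", "arguments": {"commands": [{"x":0,"y":0,"z":0.05,"rx":0,"ry":0,"rz":0,"claw":-1},{"x":0,"y":0,"z":0,"rx":0,"ry":0,"rz":0,"claw":-1}]}}

```text
t: 6.25
eef_pos: [0.6448, 0.0289, 0.2699]
ee_rot: [-3.142, 0.0, 3.097]
force: [0.5, -0.4, 0.6]
gripper_width: 0.0009
```

Request:
{"name": "drive_tool", "arguments": {"commands": [{"x":0,"y":0,"z":0.05,"rx":0,"ry":0,"rz":0,"claw":-1},{"x":0,"y":0,"z":0,"rx":0,"ry":0,"rz":0,"claw":-1}]}}

```text
t: 6.5
eef_pos: [0.6448, 0.0288, 0.2695]
ee_rot: [-3.141, 0.0, 3.097]
force: [-4.0, -0.7, 9.8]
gripper_width: 0.0002
```

Request:
{"name": "drive_tool", "arguments": {"commands": [{"x":0,"y":0,"z":0.05,"rx":0,"ry":0,"rz":0,"claw":-1},{"x":0,"y":0,"z":0,"rx":0,"ry":0,"rz":0,"claw":-1}]}}

```text
t: 6.75
eef_pos: [0.6448, 0.0288, 0.2693]
ee_rot: [-3.141, 0.001, 3.097]
force: [-10.8, -1.6, 21.6]
gripper_width: 0.0005
```

```bash
python3 - <<'E'
from h import *
F=[]
for i in range(4):
    c=camera('scene') ; s=telemetry.state(); F.append(s['force']); 
print(np.round(F,2),s['eef_pos'],s['t'])
cv2.imwrite('pics/s2.png',cv2.resize(c['color'][150:330,160:370,::-1],None,fx=3.5,fy=3.3,interpolation=cv2.INTER_CUBIC))
E
```

```text
[[ -9.94  -1.    21.62]
 [-10.06  -1.59  21.45]
 [-10.48  -0.43  21.22]
 [ -9.98  -1.12  21.74]] [0.64476309 0.02879763 0.26929442] 6.95
```

View pics/s2.png

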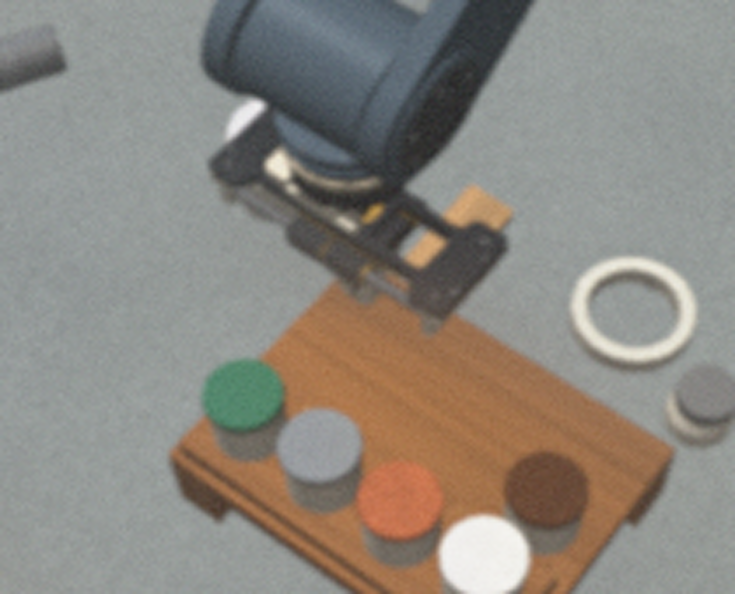

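```bash
python3 - <<'E'
from h import *
c=snap('scene','s3');t=snap('top','t3')
w=snap('wrist','w3')
print(proj(c,[[.6448,.0288,.0833],[.6448,.0288,.16],[.6448,.0288,.269]]),proj(t,[.6448,.0288,.0833]))
cv2.imwrite('pics/s3z.png',cv2.resize(c['color'][200:300,220:320,::-1],None,fx=6,fy=6,interpolation=cv2.INTER_CUBIC))
a=cv2.imread('pics/top1.png');b=cv2.imread('pics/t3.png')
cv2.imwrite('pics/t3z.png',np.vstack([cv2.resize(x[110:210,185:305],None,fx=6,fy=3,interpolation=cv2.INTER_CUBIC) for x in (a,b)]))
print(telemetry.state()['joint_torque'],telemetry.state()['torque'])
E
```

```text
[[262.71044973 237.66563645]
 [261.49738888 221.64333197]
 [259.47201507 194.93894448]] [[273.91668503 183.90652037]]
[ 3.53747886e-01 -5.15910065e+01 -2.35937423e+01  2.65421038e-01
 -2.61060476e+00  8.97315214e-03] [-0.18629355  1.76531342  0.04556116]
```

View pics/s3z.png

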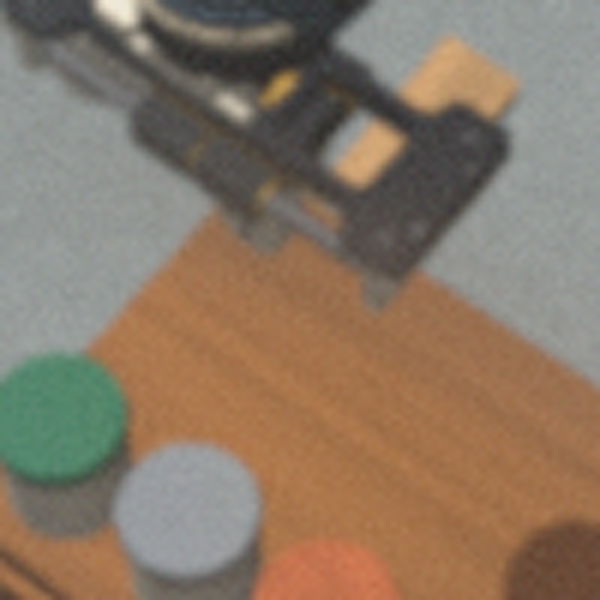

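View pics/t3z.png

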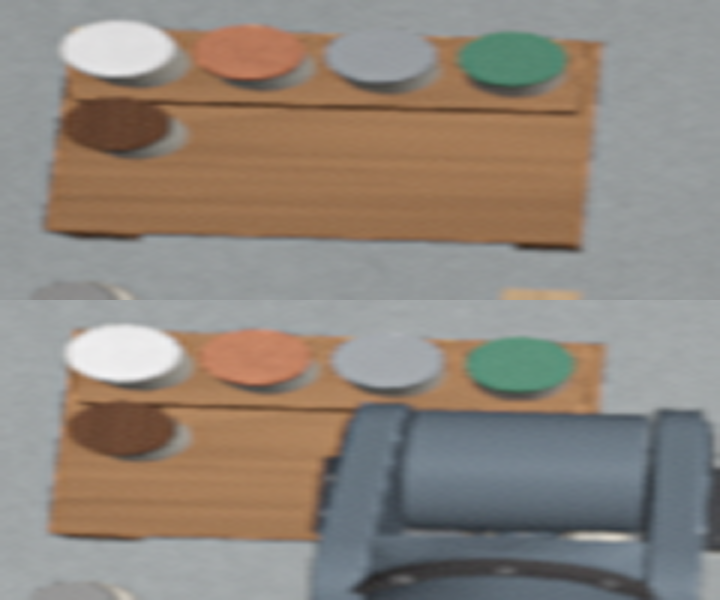

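View pics/w3.png

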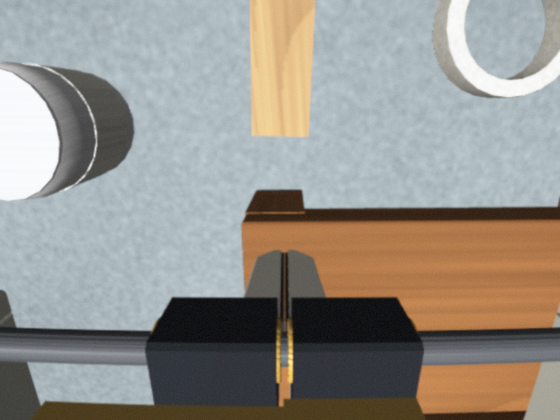

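Request:
{"name": "drive_tool", "arguments": {"commands": [{"x":0,"y":0,"z":-0.08,"rx":0,"ry":0,"rz":0,"claw":-1},{"x":0,"y":0,"z":0,"rx":0,"ry":0,"rz":0,"claw":-1}]}}

```text
t: 7.35
eef_pos: [0.6448, 0.0288, 0.2696]
ee_rot: [-3.142, 0.001, 3.097]
force: [-1.4, -0.5, 5.7]
gripper_width: 0.0003
```

```bash
cat > f.py <<'E'
from h import *
F=[]
for i in range(6):
    camera('wrist'); F.append(telemetry.state()['force'])
s=telemetry.state(); print(np.round(np.mean(F,0),2),np.round(s['eef_pos'],4),s['t'])
E
python3 f.py
```

```text
[-1.78 -0.27  5.46] [0.6449 0.0288 0.2696] 7.65
```

Request:
{"name": "drive_tool", "arguments": {"commands": [{"x":0,"y":0,"z":-0.07,"rx":0,"ry":0,"rz":0,"claw":-1},{"x":0,"y":0,"z":0,"rx":0,"ry":0,"rz":0,"claw":-1}]}}

```text
t: 7.9
eef_pos: [0.6448, 0.0289, 0.2714]
ee_rot: [3.142, -0.0, 3.097]
force: [-0.2, -0.3, 0.6]
gripper_width: 0.0008
```

```bash
python3 f.py
```

```text
[-0.29 -0.15  0.68] [0.6448 0.0289 0.2714] 8.2
```

Request:
{"name": "drive_tool", "arguments": {"commands": [{"x":0,"y":0,"z":-0.07,"rx":0,"ry":0,"rz":0,"claw":-1},{"x":0,"y":0,"z":0,"rx":0,"ry":0,"rz":0,"claw":-1}]}}

```text
t: 8.45
eef_pos: [0.6448, 0.0289, 0.2739]
ee_rot: [3.142, 0.0, 3.097]
force: [-0.3, 0.2, -0.3]
gripper_width: 0.0008
```

```bash
python3 f.py
```

```text
[0.21 0.13 0.24] [0.6448 0.0289 0.2736] 8.75
```

Request:
{"name": "drive_tool", "arguments": {"commands": [{"x":0,"y":0,"z":-0.7,"rx":0,"ry":0,"rz":0,"claw":-1},{"x":1,"y":0,"z":-0.3,"rx":0,"ry":0,"rz":0,"claw":-1},{"x":1,"y":0,"z":0,"rx":0,"ry":0,"rz":0,"claw":-1},{"x":1,"y":-0.1,"z":0,"rx":0,"ry":0,"rz":0,"claw":-1},{"x":1,"y":0,"z":0,"rx":0,"ry":0,"rz":0,"claw":-1},{"x":1,"y":0,"z":0,"rx":0,"ry":0,"rz":0,"claw":-1},{"x":1,"y":0,"z":0,"rx":0,"ry":0,"rz":0,"claw":-1},{"x":0,"y":0,"z":0.8,"rx":0,"ry":0,"rz":0,"claw":-1},{"x":0,"y":0,"z":0.8,"rx":0,"ry":0,"rz":0,"claw":-1},{"x":0,"y":0,"z":0,"rx":0,"ry":0,"rz":0,"claw":-1}]}}

```text
t: 10.0
eef_pos: [0.4644, 0.0339, 0.2547]
ee_rot: [-3.142, -0.003, 3.097]
force: [0.4, -0.4, 0.2]
gripper_width: 0.0006
```

```bash
python3 - <<'E'
from h import *
w=snap('wrist','w4');c=snap('scene','s4');t=snap('top','t4')
a=cv2.imread('pics/top1.png');b=cv2.imread('pics/t4.png')
cv2.imwrite('pics/t4z.png',np.vstack([cv2.resize(x[110:210,185:305],None,fx=6,fy=3,interpolation=cv2.INTER_CUBIC) for x in (a,b)]))
p=telemetry.state()['eef_pos']
print(p,proj(w,[[p[0],p[1],p[2]-.186],[.491,.034,.016],[.587,.028,.002]]))
E
```

```text
[0.46513715 0.0338972  0.25644504] [[284.55836169 269.25856414]
 [286.26086819 266.6598622 ]
 [283.81463448 362.74823931]]
```

View pics/w4.png

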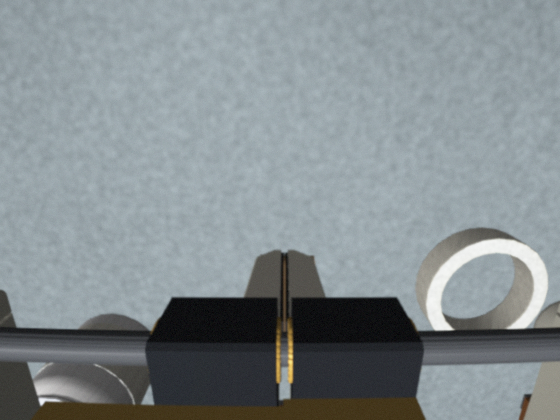

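View pics/s4.png

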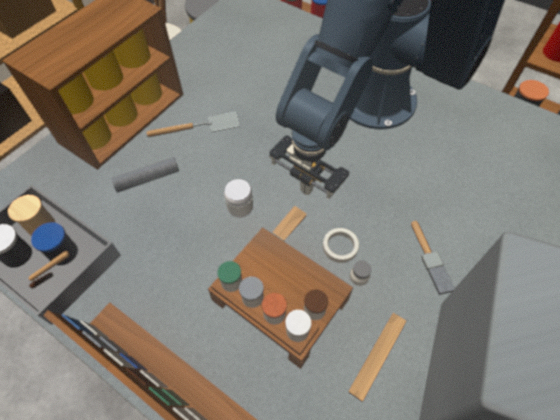

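View pics/t4z.png

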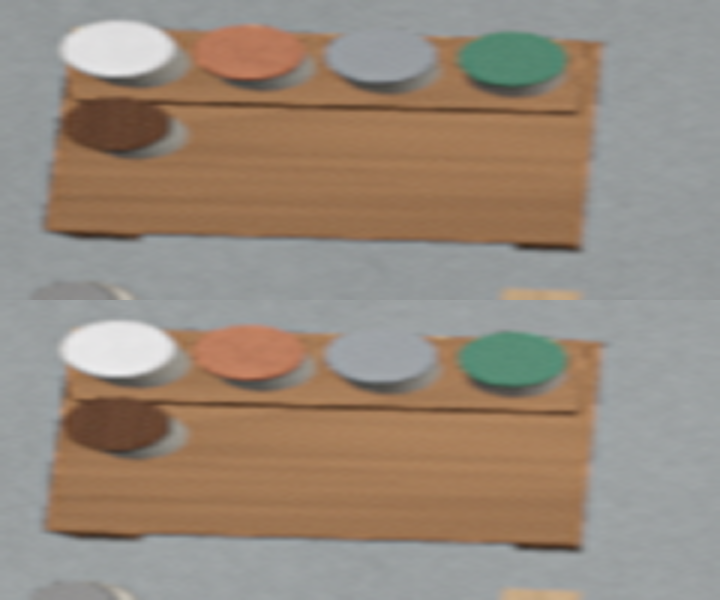

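Request:
{"name": "drive_tool", "arguments": {"commands": [{"x":0,"y":0,"z":0.7,"rx":0,"ry":0,"rz":0,"claw":-1},{"x":0,"y":0,"z":0.7,"rx":0,"ry":0,"rz":0,"claw":-1},{"x":0,"y":0,"z":0.7,"rx":0,"ry":0,"rz":0,"claw":-1},{"x":0,"y":0,"z":0,"rx":0,"ry":0,"rz":0,"claw":-1},{"x":0,"y":0,"z":0,"rx":0,"ry":0,"rz":0,"claw":-1}]}}

```text
t: 10.78
eef_pos: [0.4652, 0.0339, 0.1937]
ee_rot: [3.142, 0.001, 3.097]
force: [-0.2, -0.1, 0.4]
gripper_width: 0.0007
```

```bash
python3 f.py
```

```text
[-0.05 -0.11  0.27] [0.4649 0.0339 0.1931] 11.075
```

Request:
{"name": "drive_tool", "arguments": {"commands": [{"x":-0.3,"y":0,"z":0,"rx":0,"ry":0,"rz":0,"claw":-1},{"x":-0.2,"y":0,"z":0,"rx":0,"ry":0,"rz":0,"claw":-1},{"x":-0.2,"y":0,"z":0,"rx":0,"ry":0,"rz":0,"claw":-1},{"x":-0.2,"y":0,"z":0,"rx":0,"ry":0,"rz":0,"claw":-1},{"x":-0.2,"y":0,"z":0,"rx":0,"ry":0,"rz":0,"claw":-1},{"x":-0.2,"y":0,"z":0,"rx":0,"ry":0,"rz":0,"claw":-1},{"x":-0.2,"y":0,"z":0,"rx":0,"ry":0,"rz":0,"claw":-1},{"x":-0.2,"y":0,"z":0,"rx":0,"ry":0,"rz":0,"claw":-1}]}}

```text
t: 12.08
eef_pos: [0.5161, 0.0316, 0.1926]
ee_rot: [-3.142, -0.0, 3.097]
force: [-0.4, -1.1, 0.2]
gripper_width: 0.0007
```

```bash
python3 f.py; python3 - <<'E'
from h import *
t=snap('scene','s5')
cv2.imwrite('pics/s5z.png',cv2.resize(t['color'][170:290,200:340,::-1],None,fx=5,fy=5,interpolation=cv2.INTER_CUBIC))
E
```

```text
[ 0.01 -0.29 -0.08] [0.5156 0.0316 0.1926] 12.375
```

View pics/s5z.png

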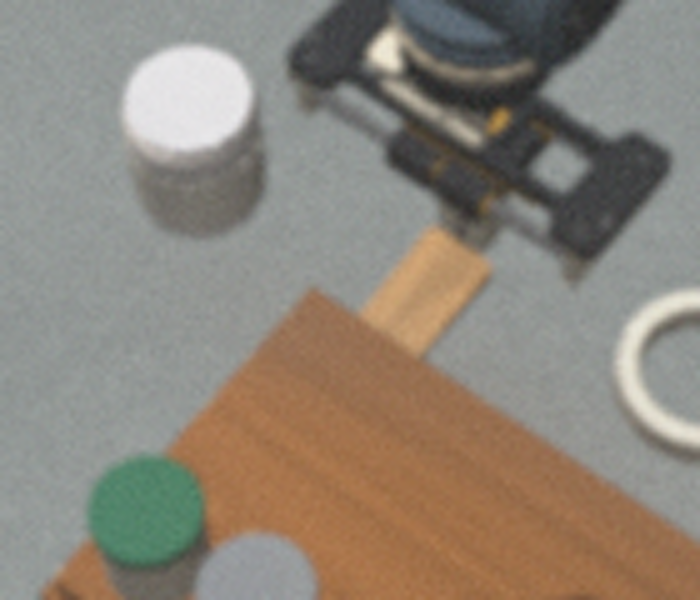

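Request:
{"name": "drive_tool", "arguments": {"commands": [{"x":-0.15,"y":0,"z":0,"rx":0,"ry":0,"rz":0,"claw":-1},{"x":-0.15,"y":0,"z":0,"rx":0,"ry":0,"rz":0,"claw":-1},{"x":-0.15,"y":0,"z":0,"rx":0,"ry":0,"rz":0,"claw":-1},{"x":-0.1,"y":0,"z":0,"rx":0,"ry":0,"rz":0,"claw":-1}]}}

```text
t: 12.92
eef_pos: [0.5326, 0.0309, 0.1926]
ee_rot: [-3.142, 0.0, 3.097]
force: [-0.8, -0.9, -0.5]
gripper_width: 0.0007
```

Request:
{"name": "drive_tool", "arguments": {"commands": [{"x":-0.07,"y":0,"z":0,"rx":0,"ry":0,"rz":0,"claw":-1},{"x":0,"y":0,"z":0,"rx":0,"ry":0,"rz":0,"claw":-1}]}}

```text
t: 13.18
eef_pos: [0.5344, 0.0308, 0.1926]
ee_rot: [-3.142, 0.0, 3.097]
force: [-0.3, 0.0, -0.1]
gripper_width: 0.0005
```

Request:
{"name": "drive_tool", "arguments": {"commands": [{"x":-0.07,"y":0,"z":0,"rx":0,"ry":0,"rz":0,"claw":-1},{"x":0,"y":0,"z":0,"rx":0,"ry":0,"rz":0,"claw":-1}]}}

```text
t: 13.42
eef_pos: [0.5366, 0.0307, 0.1927]
ee_rot: [-3.142, 0.0, 3.097]
force: [-1.2, -0.5, 0.3]
gripper_width: 0.0003
```

Request:
{"name": "drive_tool", "arguments": {"commands": [{"x":-0.07,"y":0,"z":0,"rx":0,"ry":0,"rz":0,"claw":-1},{"x":0,"y":0,"z":0,"rx":0,"ry":0,"rz":0,"claw":-1}]}}

```text
t: 13.68
eef_pos: [0.5387, 0.0306, 0.1927]
ee_rot: [-3.142, 0.0, 3.097]
force: [-1.1, 0.1, 0.3]
gripper_width: 0.0003
```

Request:
{"name": "drive_tool", "arguments": {"commands": [{"x":-0.05,"y":0,"z":0,"rx":0,"ry":0,"rz":0,"claw":-1},{"x":0,"y":0,"z":0,"rx":0,"ry":0,"rz":0,"claw":-1}]}}

```text
t: 13.92
eef_pos: [0.5401, 0.0305, 0.1926]
ee_rot: [-3.142, 0.0, 3.097]
force: [-0.1, 0.2, -0.7]
gripper_width: 0.0004
```

Request:
{"name": "drive_tool", "arguments": {"commands": [{"x":-0.05,"y":0,"z":0,"rx":0,"ry":0,"rz":0,"claw":-1},{"x":0,"y":0,"z":0,"rx":0,"ry":0,"rz":0,"claw":-1}]}}

```text
t: 14.18
eef_pos: [0.5416, 0.0305, 0.1926]
ee_rot: [-3.142, 0.0, 3.097]
force: [-0.7, 0.0, -0.6]
gripper_width: 0.0008
```

Request:
{"name": "drive_tool", "arguments": {"commands": [{"x":-0.05,"y":0,"z":0,"rx":0,"ry":0,"rz":0,"claw":-1},{"x":0,"y":0,"z":0,"rx":0,"ry":0,"rz":0,"claw":-1}]}}

```text
t: 14.42
eef_pos: [0.5432, 0.0304, 0.1926]
ee_rot: [3.142, 0.0, 3.097]
force: [-0.0, -0.2, 0.1]
gripper_width: 0.0007
```

Request:
{"name": "drive_tool", "arguments": {"commands": [{"x":-0.05,"y":0,"z":0,"rx":0,"ry":0,"rz":0,"claw":-1},{"x":0,"y":0,"z":0,"rx":0,"ry":0,"rz":0,"claw":-1}]}}

```text
t: 14.68
eef_pos: [0.5446, 0.0303, 0.1927]
ee_rot: [3.142, 0.0, 3.097]
force: [-0.3, 0.4, -0.3]
gripper_width: 0.0004
```

Request:
{"name": "drive_tool", "arguments": {"commands": [{"x":-0.04,"y":0,"z":0,"rx":0,"ry":0,"rz":0,"claw":-1},{"x":0,"y":0,"z":0,"rx":0,"ry":0,"rz":0,"claw":-1}]}}

```text
t: 14.92
eef_pos: [0.5458, 0.0303, 0.1926]
ee_rot: [-3.142, 0.0, 3.097]
force: [-0.1, -0.8, -0.1]
gripper_width: 0.0004
```

Request:
{"name": "drive_tool", "arguments": {"commands": [{"x":-0.04,"y":0,"z":0,"rx":0,"ry":0,"rz":0,"claw":-1},{"x":0,"y":0,"z":0,"rx":0,"ry":0,"rz":0,"claw":-1}]}}

```text
t: 15.18
eef_pos: [0.5469, 0.0302, 0.1926]
ee_rot: [-3.142, -0.0, 3.097]
force: [-0.7, 0.2, 0.3]
gripper_width: 0.0006
```

Request:
{"name": "drive_tool", "arguments": {"commands": [{"x":-0.04,"y":0,"z":0,"rx":0,"ry":0,"rz":0,"claw":-1},{"x":0,"y":0,"z":0,"rx":0,"ry":0,"rz":0,"claw":-1}]}}

```text
t: 15.42
eef_pos: [0.5478, 0.0302, 0.1926]
ee_rot: [-3.142, -0.002, 3.097]
force: [-6.0, 0.2, 3.9]
gripper_width: 0.0003
```

Request:
{"name": "drive_tool", "arguments": {"commands": [{"x":-0.04,"y":0,"z":0,"rx":0,"ry":0,"rz":0,"claw":-1},{"x":0,"y":0,"z":0,"rx":0,"ry":0,"rz":0,"claw":-1}]}}

```text
t: 15.68
eef_pos: [0.5486, 0.0302, 0.1925]
ee_rot: [-3.142, -0.003, 3.097]
force: [-8.1, -0.0, 5.8]
gripper_width: 0.0004
```

```bash
python3 f.py
```

```text
[-8.19  0.45  6.01] [0.5485 0.0302 0.1924] 15.975
```

Request:
{"name": "drive_tool", "arguments": {"commands": [{"x":0.1,"y":0,"z":0,"rx":0,"ry":0,"rz":0,"claw":-1},{"x":0.4,"y":0,"z":0,"rx":0,"ry":0,"rz":0,"claw":-1},{"x":0.7,"y":0,"z":0,"rx":0,"ry":0,"rz":0,"claw":-1},{"x":0,"y":0,"z":-0.9,"rx":0,"ry":0,"rz":0,"claw":-1},{"x":0,"y":0,"z":-1,"rx":0,"ry":0,"rz":0,"claw":-1},{"x":0,"y":0,"z":-1,"rx":0,"ry":0,"rz":0,"claw":-1},{"x":0,"y":0,"z":-0.8,"rx":0,"ry":0,"rz":0,"claw":-1},{"x":0,"y":0,"z":0,"rx":0,"ry":0,"rz":0,"claw":-1}]}}

```text
t: 16.98
eef_pos: [0.5133, 0.0318, 0.3049]
ee_rot: [3.142, 0.003, 3.097]
force: [0.4, -0.1, -1.0]
gripper_width: 0.0002
```

```bash
python3 - <<'E'
from h import *
t=snap('scene','s6'); print(telemetry.state()['eef_pos'])
cv2.imwrite('pics/s6z.png',cv2.resize(t['color'][170:290,200:340,::-1],None,fx=5,fy=5,interpolation=cv2.INTER_CUBIC))
E
```

```text
[0.51299248 0.03175537 0.30366571]
```

View pics/s6z.png

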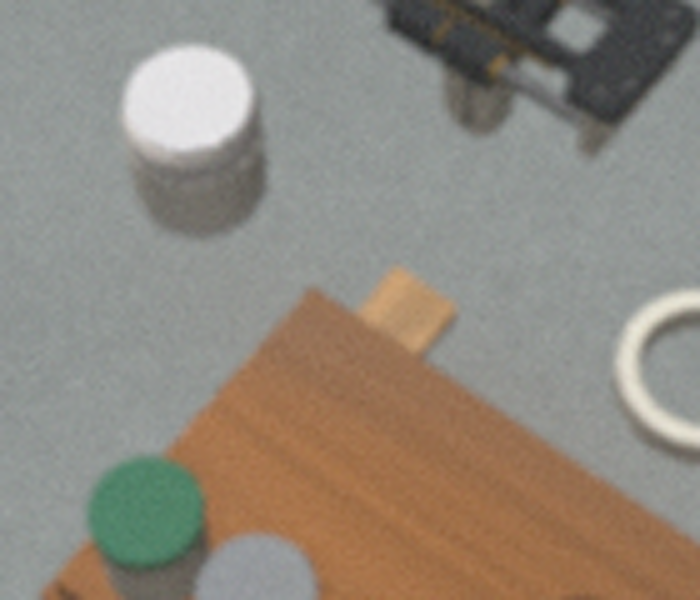

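The stand has not moved (its corner is still at (312,290) in the crop), and the wedge is straight under the foot. Next I press the corner.

Request:
{"name": "drive_tool", "arguments": {"commands": [{"x":-1,"y":0,"z":0,"rx":0,"ry":0,"rz":0,"claw":-1},{"x":-1,"y":0,"z":0,"rx":0,"ry":0,"rz":0,"claw":-1},{"x":-1,"y":0.1,"z":0,"rx":0,"ry":0,"rz":0,"claw":-1},{"x":-1,"y":0,"z":0,"rx":0,"ry":0,"rz":0,"claw":-1},{"x":-0.4,"y":0,"z":0.2,"rx":0,"ry":0,"rz":0,"claw":-1},{"x":0,"y":0,"z":0.4,"rx":0,"ry":0,"rz":0,"claw":-1},{"x":0,"y":0,"z":0.2,"rx":0,"ry":0,"rz":0,"claw":-1},{"x":0,"y":0,"z":0,"rx":0,"ry":0,"rz":0,"claw":-1},{"x":0,"y":0,"z":0,"rx":0,"ry":0,"rz":0,"claw":-1}]}}

```text
t: 18.15
eef_pos: [0.6452, 0.0289, 0.28]
ee_rot: [3.142, 0.0, 3.097]
force: [-0.2, 0.1, 0.5]
gripper_width: 0.0006
```

Request:
{"name": "drive_tool", "arguments": {"commands": [{"x":0,"y":0,"z":0.06,"rx":0,"ry":0,"rz":0,"claw":-1},{"x":0,"y":0,"z":0,"rx":0,"ry":0,"rz":0,"claw":-1}]}}

```text
t: 18.4
eef_pos: [0.6453, 0.0289, 0.2779]
ee_rot: [-3.142, 0.0, 3.097]
force: [-0.0, -0.2, -0.4]
gripper_width: 0.0003
```

Request:
{"name": "drive_tool", "arguments": {"commands": [{"x":0,"y":0,"z":0.04,"rx":0,"ry":0,"rz":0,"claw":-1},{"x":0,"y":0,"z":0,"rx":0,"ry":0,"rz":0,"claw":-1}]}}

```text
t: 18.65
eef_pos: [0.6453, 0.0289, 0.2765]
ee_rot: [-3.142, -0.0, 3.097]
force: [-0.1, -0.5, 1.3]
gripper_width: 0.0005
```

Request:
{"name": "drive_tool", "arguments": {"commands": [{"x":0,"y":0,"z":0.05,"rx":0,"ry":0,"rz":0,"claw":-1},{"x":0,"y":0,"z":0,"rx":0,"ry":0,"rz":0,"claw":-1}]}}

```text
t: 18.9
eef_pos: [0.6453, 0.0288, 0.275]
ee_rot: [3.142, -0.0, 3.097]
force: [-0.4, 0.1, 0.7]
gripper_width: 0.0007
```

Request:
{"name": "drive_tool", "arguments": {"commands": [{"x":0,"y":0,"z":0.04,"rx":0,"ry":0,"rz":0,"claw":-1},{"x":0,"y":0,"z":0,"rx":0,"ry":0,"rz":0,"claw":-1}]}}

```text
t: 19.15
eef_pos: [0.6454, 0.0289, 0.2744]
ee_rot: [-3.142, 0.0, 3.097]
force: [-1.8, -0.6, 4.6]
gripper_width: 0.0004
```

Request:
{"name": "drive_tool", "arguments": {"commands": [{"x":0,"y":0,"z":0.03,"rx":0,"ry":0,"rz":0,"claw":-1},{"x":0,"y":0,"z":0,"rx":0,"ry":0,"rz":0,"claw":-1}]}}

```text
t: 19.4
eef_pos: [0.6454, 0.0288, 0.2743]
ee_rot: [-3.142, 0.0, 3.097]
force: [-5.3, -0.3, 12.5]
gripper_width: 0.0002
```

Request:
{"name": "drive_tool", "arguments": {"commands": [{"x":0,"y":0,"z":0,"rx":0,"ry":0,"rz":0,"claw":-1},{"x":0,"y":0,"z":0,"rx":0,"ry":0,"rz":0,"claw":-1},{"x":0,"y":0,"z":0,"rx":0,"ry":0,"rz":0,"claw":-1},{"x":0,"y":0,"z":0,"rx":0,"ry":0,"rz":0,"claw":-1}]}}

```text
t: 19.9
eef_pos: [0.6454, 0.0288, 0.2743]
ee_rot: [-3.142, 0.0, 3.097]
force: [-4.7, 0.4, 12.7]
gripper_width: 0.0006
```

```bash
python3 f.py; python3 - <<'E'
from h import *
snap('wrist','w7');t=snap('scene','s7')
E
```

```text
[-5.58  0.02 12.74] [0.6454 0.0288 0.2743] 20.2
```

View pics/w7.png

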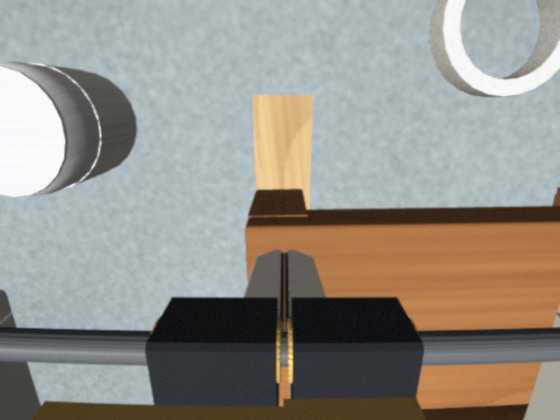

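View pics/s7.png

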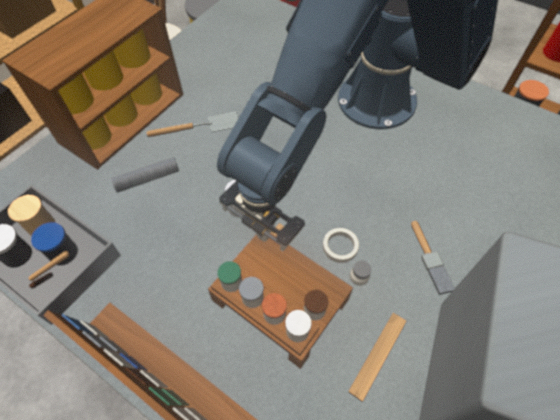

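The wrist view shows the wedge centred under the foot (columns 253–312, foot at 248–308). The fingers are on the corner and clear of the wedge, the force holds steady at 12.7 N, and the bystanders are where they were. I'm handing in now.

```bash
python3 -c "
from station import ticket; print(ticket.close_job())"
```

```text
the job is handed in; nothing more can be done
None
```

I handed the job in at about 20 s with the wedge under the front right foot and the closed fingertips still pressing that corner. No verdict was reported.

- **Rocking:** On the first press the corner sank about 4.5 mm, then stopped hard. The foot was then on the counter, with about 21 N on the fingertips. After I let go, the stand was back in the same place in the top picture.
- **Wedge:** I pushed it thin end first until the push rose to about 8 N, just above the 5–7 N given for seating and below the 12 N limit. From the finger position it is roughly 27 mm under the foot. The pictures show it centred and straight, with the stand not visibly moved.
- **Final press:** The corner holds at about 88 mm under a steady 12.7 N, with no drift over 0.8 s. The fingers are clear of the wedge, and the bystanders look unmoved.

**Checks that disagreed:**
- The force while the corner was rocking read under 1 N, where the description says 2 to 4 N.
- The two cameras differ by about 4 to 7 mm sideways; I worked between them.
- There is about 5 N of sideways friction in the final press.

I could not measure the load on the wedge directly.

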